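# Load the long cutter in the clamping stand and set its cap a quarter turn off the stop

### The arm

A 6-joint arm with a two-finger parallel gripper is mounted at the origin on the work surface. World frame = base frame: x ahead of the robot, y to its left, z up, the work surface at z = 0. Lengths are in m, angles in rad, forces in N, time in s.
With the tool pointing down it reaches from about 0.375 to 0.9 m from the base axis. Payload 3.1 kg.
Tool frame: the origin (TCP) lies between the finger pads; the fingertips stand 22 mm ahead of it and the grasp point (between the pads) lies 3 mm ahead of it; z points along the fingers, y is the direction in which the jaws open and shut (so a half turn about z gives the same grasp; the last joint's range is limited). The gripper opens to 87 mm and grips with 3 to 60 N. Pads are 19 mm wide; open, the fingers measure 117 mm over their backs; the gripper's body (75 mm by 190 mm) begins 51 mm behind the grasp point.
Start: joints at [1.062, 0.527, 1.433, -0, 1.181, -0.178], TCP at [0.202, 0.591, 0.213] pointing down, gripper open.
Joint ranges: [-3.08, 3.08], [-0.75, 2.2], [0.22, 2.44], [-1.43, 4.57], [0, 2.65], [-2.85, 2.85]. Speed limits (rad/s): [2.79, 2.79, 3.14, 3.14, 3.14, 3.14].

### API

Orientations are given as a unit quaternion [x, y, z, w].
In Python, from rig import get_obs, camera, get_calibration, hand_in, search_frame gives the robot as it stands.
- The arm moves only by the shell command python3 -m jog 'ROWS' [FORCE]. ROWS is JSON, a list of rows, each an object with "grip": the closure in counts, from 0 (fully open) to 255 (shut); "travel": the shift along the world's x, y, z in cm, a list of three; "twist": the turn about the world's z in degrees. A call has 1 to 8 rows; each row shifts and turns the commanded pose from where the row before left it; what a row does not reach is not made up. A row lasts 1/10 s, in which the tool goes at most 50 mm and 8.59 degrees, less where a joint would pass 70% of its speed; a pose out of reach is approached as far as the arm can. A call is refused whole if a number of a shift passes 5 or a number of a turn 8.59, either way. A call with a gripper value outside its range is refused whole. The fingers move at their own pace and stop on an object; FORCE is the grip in N (left out, the last holds). Time passes only in rows, so rows that do not move let the fingers close. It gives the time, the measured TCP pose, the force and the opening at its end, in the units of the state.
- get_obs(): the state, without advancing time (a new reading comes with each control period).
- camera(name): name is "scene" or "side" or "wrist"; returns the picture (480x640x3 uint8, red, green, blue); there is no depth.
- get_calibration(name): a dict with "fx", "fy", "cx", "cy" (pixels), "k1" (the pictures are not rectified: a ray, as slopes to the right and down, at radius r is drawn at 1 + k1 r^2 times it, then the intrinsics apply), "R" (3x3) and "t" (3): a world point X has camera coordinates R X + t; the wrist camera has in their place "T_tool_cam" (4x4, takes a point from camera to tool coordinates, whose origin is the TCP and whose axes are the flange's). Camera axes: x right, y down, z forward; pixel columns grow to the right and rows downward; lengths in m; the calibration is good to about 2 mm. A picture is of the moment at which its call begins: read the wrist's pose just before it. get_calibration takes no time and is no camera call.
- hand_in(): hands the job in, once; it reports no verdict.
Trained networks look in the newest picture that a camera, given by its name, has taken for a name from the list of things; names that differ only in an ending like _2 or _b are one class to them, and where a whole thing is asked for, a point or a joint stands for the part that bears it (a point fixed in the world has none). Each returns a list of dicts, best first, with "p" (0 to 1); they miss things now and then, are a little off and sometimes report something else, mostly with a low value. They report only what shows in the picture. A call takes as long as a camera call. They do not tell look-alikes from the thing itself.
- search_frame(target, camera): "at" ([x, y, z] in m, in world coordinates, good to about 4 mm: the middle of the surface that is visible of it).
The state is a dict: "time": time; "q": joint angles; "joint_velocities": joint speeds; "joint_torque": joint torques, N m; "position": TCP position; "tool_rot": TCP orientation; "ft_force": force on the tool from outside, world axes, zero at the start; "moment": the same for the moment, N m; "grip_width": finger opening in m.
Only numpy, scipy, OpenCV 4.12 (cv2) and the standard library are available. Lean on these libraries where they do the work, as an engineer would, in place of code of your own. Each camera call takes 0.05 s, during which the arm holds its last target. There are 200 camera calls.

### The job

Take the tallest cutter out of the perforated tray and stand it, shank down, through the eye of the clamping stand until it rests on the bottom of the socket, and let go of it. Then screw the stand's knurled cap clockwise all the way down until it bottoms out, and back it off a quarter turn so that the cutter can still be spun. Finish while still holding the cap there in the gripper, with the cutter left standing in its socket and the other things on the table left where they are.

Things in the scene. Friction and masses are not known exactly. Their poses are not given: they have to be found in the camera images.
- cutter: The tallest of three cutters standing in the tray: 110 mm tall, about 0.12 kg. Steel shank 12 mm diameter over the lower 68 mm, with a 2.5 mm chamfer at the foot; a black plastic guard sleeve 18 mm diameter over the upper 42 mm (the place to grip). Origin at the centre of the foot of the shank, z up along the cutter to its top.
- tray: White perforated tray, 70 (x) x 160 (y) x 30 mm high, does not move. Origin at the centre of its underside on the table; z up. Three holes 14.5 mm diameter, 24 mm deep, on its y axis at y = -50, 0 and +50 mm, one cutter in each (which is where varies). The dots beside them are only marks. The cutters can lean by up to about 0.1 rad in the holes.
- stub_a: Bystander: short cutter of the same 12 mm shank, 68 mm tall, 18 mm sleeve over the upper 26 mm, in the tray. Origin at the foot, z up.
- stub_b: Bystander: short cutter just like stub_a, in the tray.
- stand: Fixed steel clamping stand on a 76 (x) x 156 (y) x 12 mm base; origin at the centre of its underside on the table, z up. At y = +43 mm a 50 x 50 x 12 mm eye plate, top 80 mm above the table, over a 50 x 50 mm socket block (top at 48 mm). At y = -43 mm the knurled cap on a 36 mm column. A flat strap 44 mm wide, level with the eye plate, joins the two.
- eye (a point): Centre of the top of the round hole in the eye plate, 80 mm above the table: hole 15 mm diameter with a 2 mm chamfer, right through the 12 mm plate; z up.
- seat (a point): Centre of the socket's floor, 60 mm straight below the eye and 20 mm above the table, where the cutter's foot comes to rest. The socket hole is 16 mm diameter, 28 mm deep with a 2 mm chamfer. The seated cutter's top is then 130 mm above the table.
- cap: The stand's round knurled aluminium cap, 44 mm diameter, 30 mm tall, upright, already started on a right-hand thread. Origin: centre of its underside, 80 mm above the table when bottomed out. x points along the raised index bar on its top, z up. Friction about 0.06 N m; it stays where it is left and stops dead at the bottom (turned on against the stop, the gripper slips round it).
- cap_turn (a joint): Angle of the cap in rad: 0 = bottomed out on the strap; grows anticlockwise seen from above (unscrewing, the cap rises 0.64 mm per rad). It starts 2.0 to 3.6 rad above the stop. A quarter turn is 1.57.
- case: Bystander: small clear plastic case, 66 x 44 x 14 mm, loose between tray and stand. Origin under its centre.
- wrench: Bystander: steel wrench 160 mm long lying towards the back.
- tape: Bystander: cardboard ring, 70 mm outside diameter, 24 mm high, lying on the near side between tray and stand. Origin under its centre.
- case_stack: Bystander: stack of clear cases, 90 x 110 x 50 mm, towards the back. Origin under its centre.
- gauge_disc: Bystander: brass disc 56 mm diameter, 20 mm high, towards the back. Origin under its centre.
Not all that is in view belongs to the job. Leave any blue look-alike of the cutter alone.

How it is judged:
On the way, in this order (a step that is already met when the one before it is completed fails the run):
1. the tallest cutter stands through the eye on the socket's floor, let go (horizontal distance between cutter and seat below 0.006 m and z of cutter in the frame of seat between -0.004 and 0.004 m and angle between cutter's own z axis and vertical below 0.15 rad and contact force between the fingers and cutter below 0.2 N), for 0.2 s.
2. the cap is screwed down until it bottoms out (value of joint cap_turn below 0.1 rad), for 0.1 s.
At the end, for the whole second after the job is handed in: The cap is backed off 1.57 rad from its stop (within 0.3), still, and held by the fingers with at least 2 N; the tallest cutter stands in the socket: foot within 6 mm sideways and 4 mm in height of the seat, within 0.15 rad of upright (horizontal distance between cutter and seat below 0.006 m and z of cutter in the frame of seat between -0.004 and 0.004 m and angle between cutter's own z axis and vertical below 0.15 rad and value of joint cap_turn between 1.27 and 1.87 rad and velocity of joint cap_turn between -0.1 and 0.1 rad/s and contact force between the fingers and cap above 2 N); the arm keeps its last pose, push and grip.
It fails at once if another cutter or another thing on the table is shifted by more than 30 mm (distance of any of stub_a, stub_b, case, wrench, tape, case_stack, gauge_disc from where it was at the start of the episode above 0.03 m).
It also fails if it takes over 72 s, if anything falls off the work surface, if the arm or the gripper's body presses on something with over 40 N, if the wrist force passes 120 N, or if a joint passes its speed limit or range.

## Working session

There is one attempt and no reset: what is moved stays moved. The work goes in short steps, Python scripts to look and compute and a shell command to move; the robot and the scene stay as the last step left them, time stands still between calls to the robot, and variables do not carry over. Pictures are saved under pics/ and viewed, about 8 in all and at most 12, crops included, and the job is handed in when it is done.

```bash
ls; mkdir -p pics; cat > h.py <<'E'
import numpy as np, cv2
from rig import *
from scipy.spatial.transform import Rotation as Ro
def snap(n,f):
    o=get_obs(); im=camera(n); cv2.imwrite('pics/'+f,im[:,:,::-1]); return o,im
def cam(n,o=None):
    c=get_calibration(n)
    if 'R' in c: return c,np.array(c['R']),np.array(c['t'])
    T=np.eye(4);T[:3,:3]=Ro.from_quat(o['tool_rot']).as_matrix();T[:3,3]=o['position']
    M=np.linalg.inv(T@np.array(c['T_tool_cam'])); return c,M[:3,:3],M[:3,3]
def proj(X,n,o=None):
    c,R,t=cam(n,o); p=R@np.array(X)+t; s=p[:2]/p[2]; s=s*(1+c['k1']*(s@s)); return np.array([c['fx']*s[0]+c['cx'],c['fy']*s[1]+c['cy']])
def ray(u,v,n,o=None):
    c,R,t=cam(n,o); d=np.array([(u-c['cx'])/c['fx'],(v-c['cy'])/c['fy']]); s=d.copy()
    for _ in range(20): s=d/(1+c['k1']*(s@s))
    return -R.T@t, R.T@np.array([s[0],s[1],1])
def onz(u,v,z,n,o=None):
    C,d=ray(u,v,n,o); return C+d*(z-C[2])/d[2]
def tri(obs):
    A=np.zeros((3,3));b=np.zeros(3)
    for C,d in obs:
        d=d/np.linalg.norm(d);P=np.eye(3)-np.outer(d,d);A+=P;b+=P@C
    return np.linalg.solve(A,b)
E
python3 - <<'E'
from h import *
for n in ['scene','side']:
    o,im=snap(n,n+'0.png')
    for t in ['cutter','stub_a','tray','stand','eye','cap','case','tape']:
        print(n,t,[(np.round(r['at'],3).tolist(),round(r['p'],2)) for r in search_frame(t,n)])
print(get_obs())
E
```

```text
pics
scene cutter [([0.576, -0.149, 0.091], 0.9), ([0.589, -0.282, 0.08], 0.83), ([0.696, -0.204, 0.081], 0.81), ([0.464, -0.15, 0.078], 0.78), ([0.507, -0.283, 0.077], 0.74), ([0.555, -0.194, 0.066], 0.26)]
scene stub_a [([0.558, -0.194, 0.064], 0.52), ([0.595, -0.1, 0.061], 0.5)]
scene tray [([0.586, -0.156, 0.03], 0.65)]
scene stand [([0.542, 0.148, 0.046], 0.76)]
scene eye [([0.545, 0.147, 0.046], 0.78)]
scene cap [([0.528, 0.114, 0.115], 0.88)]
scene case [([0.528, 0.113, 0.108], 0.68), ([0.537, -0.002, 0.015], 0.6), ([0.547, 0.149, 0.049], 0.53)]
scene tape [([0.429, 0.003, 0.024], 0.89), ([0.54, -0.001, 0.014], 0.7)]
side cutter [([0.583, -0.274, 0.08], 0.94), ([0.688, -0.201, 0.074], 0.82), ([0.459, -0.143, 0.076], 0.64), ([0.497, -0.272, 0.075], 0.64), ([0.566, -0.136, 0.086], 0.56)]
side stub_a [([0.587, -0.095, 0.057], 0.68), ([0.55, -0.182, 0.058], 0.58)]
side tray [([0.559, -0.122, 0.029], 0.77)]
side stand [([0.524, 0.172, 0.049], 0.77)]
side eye [([0.527, 0.163, 0.045], 0.98)]
side cap [([0.518, 0.128, 0.108], 0.92)]
side case [([0.535, 0.01, 0.016], 0.93)]
side tape [([0.423, 0.014, 0.018], 0.73)]
{'time': 0.9, 'q': array([ 1.06247401e+00,  5.27464974e-01,  1.43267320e+00,  3.39216239e-05,
        1.18139243e+00, -1.78504401e-01]), 'joint_velocities': array([ 3.34241793e-04, -3.11523915e-04,  2.30099811e-03, -7.64773452e-04,
        7.74927182e-05,  7.49825072e-05]), 'joint_torque': array([ 2.71234103e-04, -4.39998686e+01, -1.76990497e+01,  6.33291132e-02,
        5.03266859e-02, -1.28499076e-05]), 'position': array([0.20238369, 0.5913239 , 0.21267849]), 'tool_rot': array([ 1.64168877e-01,  9.86432247e-01,  3.44963439e-05, -4.32898933e-06]), 'ft_force': array([-0.00179392,  0.82177094, -0.33659295]), 'moment': array([ 0.02286122,  0.02465302, -0.02240953]), 'grip_width': 0.08712392070137259}
```

View pics/scene0.png

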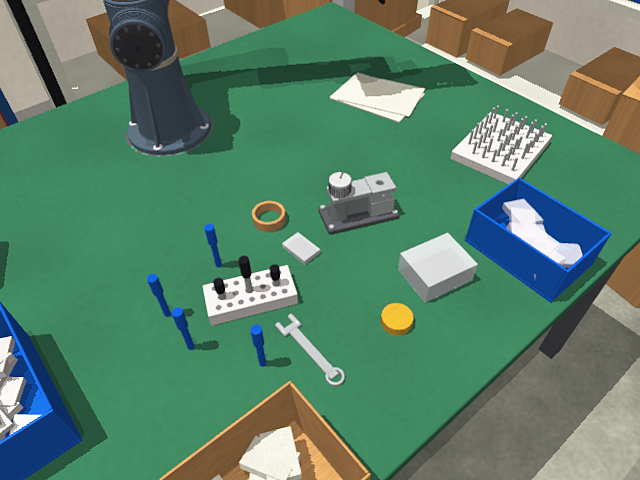

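View pics/side0.png

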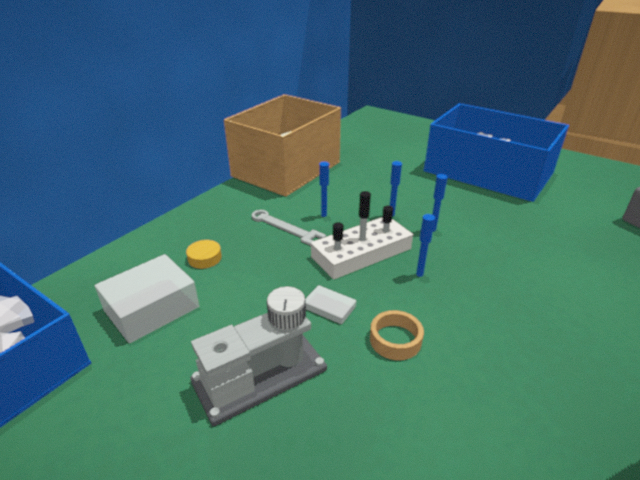

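The tall black cutter is in the middle of the tray (scene 245,262; side 364,205). The eye is at scene (380,182), side (221,347), and the cap top at scene (340,177), side (286,299). I'll triangulate these.

```bash
python3 - <<'E'
from h import *
P=lambda a,b: tri([ray(*a,'scene'),ray(*b,'side')])
e=P((380,182),(221,347));c=P((340,177),(286,299))
print('eye',e,onz(380,182,.08,'scene'),onz(221,347,.08,'side'));print('cap',c)
d=e-c;print(np.degrees(np.arctan2(d[1],d[0])),np.linalg.norm(d[:2]))
print('cut',P((245,259),(365,195)))
print('stubs',P((220,282),(338,228)),P((275,268),(388,211)))
print(get_calibration('wrist'))
E
```

```text
eye [0.55200256 0.1976484  0.08015616] [0.55278312 0.19898705 0.08      ] [0.55099489 0.19656633 0.08      ]
cap [0.51711812 0.12081575 0.11429499]
65.58045340476237 0.08438115708627567
cut [ 0.56850359 -0.1389152   0.11423012]
stubs [ 0.5793953  -0.15552892  0.05715616] [ 0.55847075 -0.11812885  0.08647876]
{'fx': 343.14549882151067, 'fy': 343.14549882151067, 'cx': 316.6352166531248, 'cy': 237.65759740525047, 'k1': -0.014190411691697536, 'T_tool_cam': array([[ 3.23032818e-04, -9.68910204e-01, -2.47412433e-01,
         6.70365513e-02],
       [ 9.99999948e-01,  3.18656382e-04,  5.77310554e-05,
        -3.40320704e-04],
       [ 2.29033423e-05, -2.47412439e-01,  9.68910256e-01,
        -1.71858585e-01],
       [ 0.00000000e+00,  0.00000000e+00,  0.00000000e+00,
         1.00000000e+00]])}
```

```bash
python3 -m jog '[{"grip":0,"travel":[3.5,-3.5,1],"twist":-8.5},{"grip":0,"travel":[3.5,-3.5,1],"twist":-8.5},{"grip":0,"travel":[3.5,-3.5,1],"twist":-8.5},{"grip":0,"travel":[3.5,-3.5,1],"twist":-8.5},{"grip":0,"travel":[3.5,-3.5,1],"twist":-8.5},{"grip":0,"travel":[3.5,-3.5,1],"twist":-8.5},{"grip":0,"travel":[2.5,-4.5,0],"twist":-8.5},{"grip":0,"travel":[2.5,-4.5,0],"twist":-8.5}]' 20
```

```text
time: 1.7
position: [0.4602, 0.2944, 0.2726]
tool_rot: [0.69, 0.724, 0.001, 0.0]
ft_force: [0.2, 0.5, -0.2]
grip_width: 0.0871
```

```bash
python3 -m jog '[{"grip":0,"travel":[2,-3.5,0],"twist":-8},{"grip":0,"travel":[2,-3.5,0],"twist":-8},{"grip":0,"travel":[2,-3.5,0],"twist":-8},{"grip":0,"travel":[2,-3.5,0],"twist":-2},{"grip":0,"travel":[0,0,0],"twist":0},{"grip":0,"travel":[0,0,0],"twist":0}]'; python3 - <<'E'
from h import *
o,im=snap('wrist','w1.png'); print(o['position'],Ro.from_quat(o['tool_rot']).as_matrix().round(3))
for t in ['eye','cap']: print(t,[(np.round(r['at'],3).tolist(),round(r['p'],2)) for r in search_frame(t,'wrist')])
print(proj([.552,.198,.08],'wrist',o),proj([.517,.121,.113],'wrist',o))
np.save('o1.npy',o,allow_pickle=True)
E
```

```text
time: 2.3
position: [0.5391, 0.1552, 0.2719]
tool_rot: [0.834, 0.552, -0.0, -0.0]
ft_force: [-0.4, -0.2, 0.1]
grip_width: 0.0871
[0.53906546 0.15517817 0.27191733] [[ 0.391  0.92  -0.001]
 [ 0.92  -0.391  0.   ]
 [ 0.    -0.001 -1.   ]]
eye []
cap [([0.523, 0.127, 0.106], 0.88)]
[311.87008117 172.34439247] [309.58080807 259.31633172]
```

View pics/w1.png

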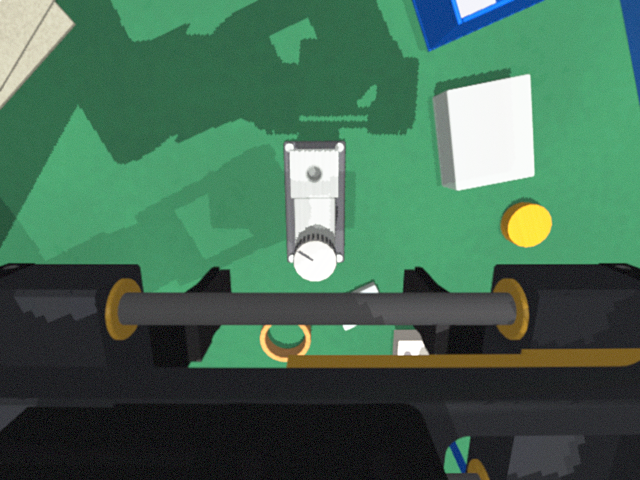

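The eye is at pixel (314,174) and the cap top centre at (315,260). The index bar points to the upper left.

```bash
python3 - <<'E'
from h import *
o=np.load('o1.npy',allow_pickle=True).item()
e=onz(314,173.5,.08,'wrist',o);c=onz(315,260,.112,'wrist',o);print(e,c,np.linalg.norm((e-c)[:2]),np.degrees(np.arctan2(*(e-c)[1::-1])))
E
python3 -m jog '[{"grip":0,"travel":[0.4,-4.8,0],"twist":0},{"grip":0,"travel":[0.4,-4.8,0],"twist":0},{"grip":0,"travel":[0.4,-4.8,0],"twist":0},{"grip":0,"travel":[0.4,-4.8,0],"twist":0},{"grip":0,"travel":[0.4,-4.8,0],"twist":0},{"grip":0,"travel":[0.4,-4.8,0],"twist":0},{"grip":0,"travel":[0,0,0],"twist":0},{"grip":0,"travel":[0,0,0],"twist":0}]'; python3 - <<'E'
from h import *
o,im=snap('wrist','w2.png'); print(o['position'])
for t in ['cutter','stub_a','tray']: print(t,[(np.round(r['at'],3).tolist(),round(r['p'],2)) for r in search_frame(t,'wrist')])
print(proj([.568,-.139,.116],'wrist',o))
np.save('o2.npy',o,allow_pickle=True)
E
```

```text
[0.55358014 0.19603715 0.08      ] [0.52162837 0.11789526 0.112     ] 0.08442198296182049 67.76062721329669
time: 3.25
position: [0.5627, -0.1316, 0.2719]
tool_rot: [0.834, 0.552, 0.0, -0.001]
ft_force: [0.1, -0.1, -0.5]
grip_width: 0.087
[ 0.56267844 -0.13161067  0.2718557 ]
cutter [([0.69, -0.199, 0.095], 0.91), ([0.571, -0.136, 0.118], 0.86), ([0.468, -0.14, 0.099], 0.8), ([0.504, -0.269, 0.083], 0.63), ([0.589, -0.276, 0.11], 0.49)]
stub_a [([0.593, -0.1, 0.074], 0.67), ([0.423, 0.006, 0.025], 0.51), ([0.555, -0.182, 0.076], 0.5)]
tray [([0.575, -0.126, 0.032], 0.91)]
[324.45072658 225.88111846]
```

View pics/w2.png

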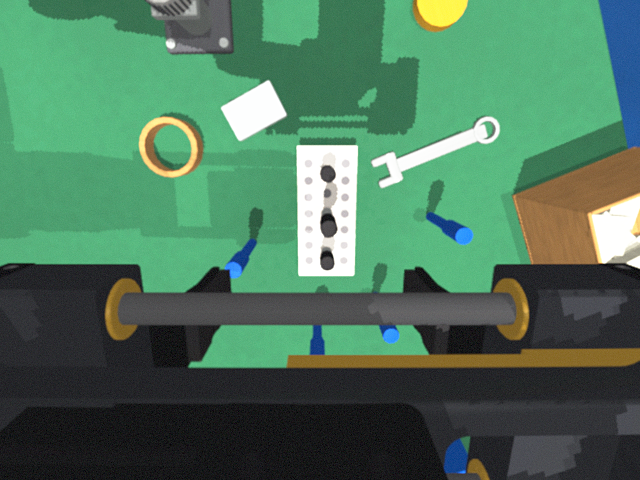

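```bash
python3 - <<'E'
from h import *
im=cv2.imread('pics/w2.png'); cv2.imwrite('pics/w2c.png',cv2.resize(im[140:285,285:370],None,fx=4,fy=4,interpolation=cv2.INTER_NEAREST))
o=np.load('o2.npy',allow_pickle=True).item()
a=onz(327.5,146,.03,'wrist',o);b=onz(327.5,275,.03,'wrist',o);print('tray',(a+b)/2,np.linalg.norm(a-b),np.degrees(np.arctan2(*(a-b)[1::-1])))
E
```

```text
tray [ 0.57186596 -0.14418235  0.03      ] 0.1596120575293671 67.52807101236414
```

View pics/w2c.png

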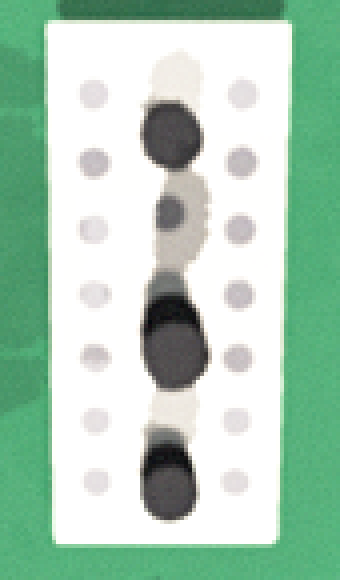

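```bash
python3 - <<'E'
from h import *
o=np.load('o2.npy',allow_pickle=True).item()
print(onz(329.2,228.5,.116,'wrist',o), o['position'],Ro.from_quat(o['tool_rot']).as_matrix()[:,0],o['moment'])
E
```

```text
[ 0.57127517 -0.14323084  0.116     ] [ 0.56267844 -0.13161067  0.2718557 ] [3.89671161e-01 9.20953741e-01 7.69894075e-04] [-0.07277033  0.12511107  0.03181156]
```

```bash
python3 -m jog '[{"grip":0,"travel":[0.9,-1.2,0],"twist":0.5},{"grip":0,"travel":[0,0,-4.5],"twist":0},{"grip":0,"travel":[0,0,-4.5],"twist":0},{"grip":0,"travel":[0,0,-4],"twist":0},{"grip":0,"travel":[0,0,-3],"twist":0},{"grip":0,"travel":[0,0,-1.2],"twist":0},{"grip":0,"travel":[0,0,0],"twist":0}]' 20; python3 - <<'E'
from h import *
o,im=snap('wrist','w3.png'); print(o['position'],o['ft_force'])
E
```

```text
time: 4.15
position: [0.5715, -0.1436, 0.0985]
tool_rot: [0.831, 0.557, -0.001, -0.001]
ft_force: [0.6, 0.0, 0.8]
grip_width: 0.087
[ 0.57145404 -0.14361672  0.09845006] [0.55165663 0.04431384 0.81821569]
```

View pics/w3.png

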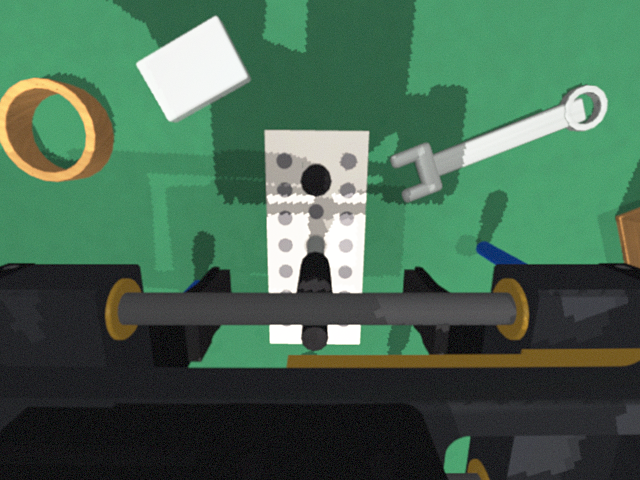

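The cutter stands centred between the open fingers, so I'll close and lift.

```bash
python3 -m jog '[{"grip":255,"travel":[0,0,0],"twist":0},{"grip":255,"travel":[0,0,0],"twist":0},{"grip":255,"travel":[0,0,0],"twist":0},{"grip":255,"travel":[0,0,0],"twist":0},{"grip":255,"travel":[0,0,0],"twist":0},{"grip":255,"travel":[0,0,0],"twist":0},{"grip":255,"travel":[0,0,0],"twist":0},{"grip":255,"travel":[0,0,0],"twist":0}]' 30
```

```text
time: 5.0
position: [0.5718, -0.144, 0.1]
tool_rot: [0.831, 0.556, -0.0, -0.0]
ft_force: [-0.1, -0.0, -0.3]
grip_width: 0.0312
```

```bash
python3 -m jog '[{"grip":255,"travel":[0,0,0],"twist":0},{"grip":255,"travel":[0,0,0],"twist":0},{"grip":255,"travel":[0,0,0],"twist":0},{"grip":255,"travel":[0,0,0],"twist":0}]'; python3 -m jog '[{"grip":255,"travel":[0,0,1.5],"twist":0},{"grip":255,"travel":[0,0,3],"twist":0},{"grip":255,"travel":[0,0,4],"twist":0},{"grip":255,"travel":[0,0,4],"twist":0},{"grip":255,"travel":[0,0,0],"twist":0}]'
```

```text
time: 5.4
position: [0.5718, -0.144, 0.1]
tool_rot: [0.831, 0.556, -0.0, -0.0]
ft_force: [-0.0, 0.5, -0.9]
grip_width: 0.0162
time: 5.9
position: [0.5756, -0.1456, 0.231]
tool_rot: [0.831, 0.556, 0.003, 0.005]
ft_force: [1.2, -0.8, 0.2]
grip_width: 0.0164
```

```bash
python3 -m jog '[{"grip":255,"travel":[-0.2,3.5,0.5],"twist":0},{"grip":255,"travel":[-0.2,4.8,0],"twist":0},{"grip":255,"travel":[-0.3,4.8,0],"twist":0},{"grip":255,"travel":[-0.3,4.8,0],"twist":0},{"grip":255,"travel":[-0.3,4.8,0],"twist":0},{"grip":255,"travel":[-0.3,4.8,0],"twist":0},{"grip":255,"travel":[-0.2,4,0],"twist":0},{"grip":255,"travel":[0,2.5,0],"twist":0}]'; python3 -m jog '[{"grip":255,"travel":[0,0,-1],"twist":0},{"grip":255,"travel":[0,0,-1],"twist":0},{"grip":255,"travel":[0,0,-0.5],"twist":0},{"grip":255,"travel":[0,0,0],"twist":0},{"grip":255,"travel":[0,0,0],"twist":0}]';  python3 - <<'E'
from h import *
o,a=snap('scene','s4.png');o,b=snap('side','d4.png');p=o['position'];R=Ro.from_quat(o['tool_rot']).as_matrix();print(p,R[:,2],o['moment'])
f=[]
for im,n in ((a,'scene'),(b,'side')):
    u,v=proj(p-[0,0,.05],n).astype(int); u=min(max(u,40),600);v=min(max(v,40),440);f.append((n,u,v))
    c=im[v-50:v+50,u-40:u+40,::-1]; f[-1]+=(cv2.resize(c,None,fx=5,fy=5,interpolation=cv2.INTER_CUBIC),)
    print(n,u-40,v-50,[proj(p+[0,0,d],n).round(1).tolist() for d in (-.094,-.026)])
cv2.imwrite('pics/p4.png',np.hstack([f[0][3],f[1][3]]))
E
```

```text
time: 6.7
position: [0.5521, 0.199, 0.2287]
tool_rot: [0.83, 0.557, -0.001, -0.001]
ft_force: [1.6, -0.5, -1.1]
grip_width: 0.0166
time: 7.2
position: [0.554, 0.1948, 0.2047]
tool_rot: [0.831, 0.556, -0.0, -0.0]
ft_force: [0.6, 0.0, -1.0]
grip_width: 0.016
[0.55427449 0.19495914 0.20512043] [ 1.94105359e-04 -4.80043788e-05 -9.99999980e-01] [-0.07132516  0.03688349  0.00096695]
scene 342 103 [[380.3, 171.4], [383.2, 143.6]]
side 170 244 [[216.3, 325.2], [207.3, 277.0]]
```

View pics/p4.png

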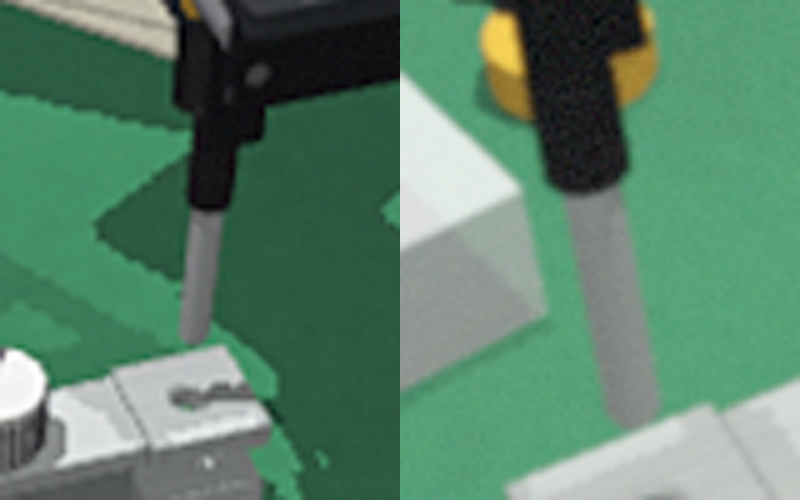

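```bash
python3 - <<'E'
from h import *
P=lambda a,b: tri([ray(*a,'scene'),ray(*b,'side')])
print('foot',P((381,170.8),(216.4,327.5)))
print('shank top',P((342+205/5,103+210/5-.5),(170+195/5,244+187/5)))
print('eye',P((379.5,182.2),(221,347)))
E
```

```text
foot [0.55281601 0.19737495 0.11042652]
shank top [0.55217333 0.19622486 0.17520933]
eye [0.55185083 0.19713314 0.07984501]
```

```bash
python3 -m jog '[{"grip":255,"travel":[-0.07,0.03,-1.5],"twist":0},{"grip":255,"travel":[0,0,-1],"twist":0},{"grip":255,"travel":[0,0,-0.6],"twist":0},{"grip":255,"travel":[0,0,-0.6],"twist":0},{"grip":255,"travel":[0,0,-0.6],"twist":0},{"grip":255,"travel":[0,0,0],"twist":0}]'
```

```text
time: 7.9
position: [0.5529, 0.1961, 0.1613]
tool_rot: [0.831, 0.556, -0.001, -0.0]
ft_force: [-0.4, -0.2, -0.5]
grip_width: 0.0165
```

```bash
python3 -m jog '[{"grip":255,"travel":[0,0,-1],"twist":0},{"grip":255,"travel":[0,0,-0.7],"twist":0},{"grip":255,"travel":[0,0,-0.5],"twist":0},{"grip":255,"travel":[0,0,-0.5],"twist":0},{"grip":255,"travel":[0,0,0],"twist":0}]'; python3 -m jog '[{"grip":255,"travel":[0,0,-0.7],"twist":0},{"grip":255,"travel":[0,0,-0.7],"twist":0},{"grip":255,"travel":[0,0,-0.3],"twist":0},{"grip":255,"travel":[0,0,0],"twist":0}]'
```

```text
time: 8.4
position: [0.5527, 0.1962, 0.1342]
tool_rot: [0.831, 0.556, -0.001, -0.0]
ft_force: [0.1, 0.2, -1.4]
grip_width: 0.0162
time: 8.8
position: [0.5527, 0.1962, 0.1173]
tool_rot: [0.831, 0.556, -0.001, -0.0]
ft_force: [-0.2, 0.1, -1.3]
grip_width: 0.0166
```

```bash
python3 -m jog '[{"grip":255,"travel":[0,0,-0.2],"twist":0},{"grip":255,"travel":[0,0,-0.1],"twist":0},{"grip":255,"travel":[0,0,0],"twist":0}]';python3 -m jog '[{"grip":255,"travel":[0,0,-0.1],"twist":0},{"grip":255,"travel":[0,0,0],"twist":0}]'
```

```text
time: 9.1
position: [0.5531, 0.1963, 0.1151]
tool_rot: [0.831, 0.556, -0.0, -0.0]
ft_force: [-0.5, 0.1, -1.7]
grip_width: 0.0161
time: 9.3
position: [0.5531, 0.1963, 0.1141]
tool_rot: [0.831, 0.556, 0.0, 0.0]
ft_force: [-0.0, -0.6, -1.4]
grip_width: 0.0164
```

```bash
python3 -m jog '[{"grip":255,"travel":[0,0,-0.1],"twist":0},{"grip":255,"travel":[0,0,0],"twist":0}]';python3 -m jog '[{"grip":255,"travel":[0,0,-0.1],"twist":0},{"grip":255,"travel":[0,0,0],"twist":0}]'
```

```text
time: 9.5
position: [0.5539, 0.1964, 0.1139]
tool_rot: [0.831, 0.556, 0.001, 0.0]
ft_force: [-0.2, -0.1, 3.8]
grip_width: 0.0162
time: 9.7
position: [0.5546, 0.1966, 0.1137]
tool_rot: [0.831, 0.556, 0.002, 0.001]
ft_force: [-1.2, -1.1, 6.9]
grip_width: 0.0164
```

Contact is at foot level (7 N up, TCP z matches a seated cutter). I'll relieve the push and release.

```bash
python3 -m jog '[{"grip":255,"travel":[0,0,0.2],"twist":0},{"grip":0,"travel":[0,0,0],"twist":0},{"grip":0,"travel":[0,0,0],"twist":0},{"grip":0,"travel":[0,0,0],"twist":0},{"grip":0,"travel":[0,0,0],"twist":0},{"grip":0,"travel":[0,0,0],"twist":0},{"grip":0,"travel":[0,0,0],"twist":0},{"grip":0,"travel":[0,0,0],"twist":0}]'; python3 -m jog '[{"grip":0,"travel":[0,0,2],"twist":0},{"grip":0,"travel":[0,0,4],"twist":0},{"grip":0,"travel":[0,0,4],"twist":0},{"grip":0,"travel":[0,0,4],"twist":0},{"grip":0,"travel":[0,0,0],"twist":0},{"grip":0,"travel":[0,0,0],"twist":0}]'; python3 - <<'E'
from h import *
o,im=snap('wrist','w5.png'); print(o['position'],o['q'],o['moment'])
for n,X in(('eye',[.5535,.196,.08]),('top',[.5535,.196,.13]),('cap',[.521,.117,.112])): print(n,proj(X,'wrist',o))
print(search_frame('cap','wrist'),search_frame('cutter','wrist')[:2])
np.save('o5.npy',o,allow_pickle=True)
E
```

```text
time: 10.5
position: [0.5531, 0.1963, 0.114]
tool_rot: [0.831, 0.556, -0.0, -0.0]
ft_force: [-0.3, -0.2, -0.9]
grip_width: 0.0643
time: 11.1
position: [0.5535, 0.1963, 0.2551]
tool_rot: [0.831, 0.556, 0.001, 0.001]
ft_force: [-0.8, 0.2, -0.9]
grip_width: 0.0869
[0.55350323 0.19632475 0.25513589] [ 1.50710169e-01  4.29393380e-01  1.48179041e+00 -1.27566600e-05
  1.22794886e+00  5.41578826e-01] [-0.15291364  0.11534421  0.02933846]
eye [316.11319344 217.74717073]
top [316.1541806  228.44798094]
cap [316.19047152 307.86032582]
[{'at': [0.5277, 0.1419, 0.1001], 'p': 0.78}] [{'at': [0.5528, 0.1986, 0.131], 'p': 0.68}]
```

View pics/w5.png

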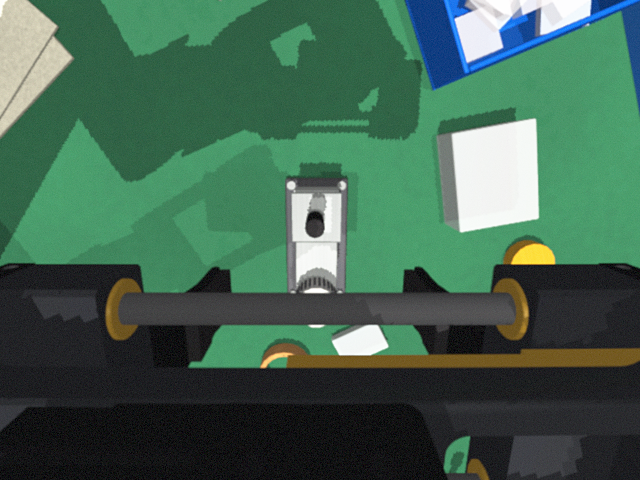

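The cutter stands alone in the eye, with its top at (315,228) against (316,228) expected. Next I'll pre-rotate +120° so the full screw-down fits in joint 6's range, then go over the cap.

```bash
python3 -m jog '[{"grip":0,"travel":[-0.4,-1,0],"twist":8.5},{"grip":0,"travel":[-0.4,-1,0],"twist":8.5},{"grip":0,"travel":[-0.4,-1,0],"twist":8.5},{"grip":0,"travel":[-0.4,-1,0],"twist":8.5},{"grip":0,"travel":[-0.4,-1,0],"twist":8.5},{"grip":0,"travel":[-0.4,-1,0],"twist":8.5},{"grip":0,"travel":[-0.4,-1,0],"twist":8.5},{"grip":0,"travel":[-0.4,-0.9,0],"twist":8.5}]'; python3 -m jog '[{"grip":0,"travel":[0,0,0],"twist":8.5},{"grip":0,"travel":[0,0,0],"twist":8.5},{"grip":0,"travel":[0,0,0],"twist":8.5},{"grip":0,"travel":[0,0,0],"twist":8.5},{"grip":0,"travel":[0,0,0],"twist":8.5},{"grip":0,"travel":[0,0,0],"twist":8.5},{"grip":0,"travel":[0,0,0],"twist":0},{"grip":0,"travel":[0,0,0],"twist":0}]'; python3 - <<'E'
from h import *
o=get_obs(); print(o['position'],o['q'],o['moment'])
E
```

```text
time: 12.05
position: [0.5199, 0.1168, 0.2522]
tool_rot: [0.375, 0.927, -0.001, -0.002]
ft_force: [0.5, -0.1, -0.7]
grip_width: 0.0873
time: 12.85
position: [0.5205, 0.1172, 0.2529]
tool_rot: [-0.056, 0.998, 0.0, -0.001]
ft_force: [0.3, 1.1, -0.2]
grip_width: 0.087
[0.52052438 0.11724178 0.25288335] [ 1.19589571e-02  3.57353377e-01  1.61085696e+00  2.95974561e-05
  1.17592855e+00 -1.67091610e+00] [ 0.02097742  0.0552249  -0.05008701]
```

```bash
python3 -m jog '[{"grip":0,"travel":[0.05,0,-4.5],"twist":0},{"grip":0,"travel":[0,0,-4.5],"twist":0},{"grip":0,"travel":[0,0,-3],"twist":0},{"grip":0,"travel":[0,0,-1.5],"twist":0},{"grip":0,"travel":[0,0,-1.0],"twist":0},{"grip":0,"travel":[0,0,0],"twist":0},{"grip":0,"travel":[0,0,0],"twist":0}]'
```

```text
time: 13.55
position: [0.5222, 0.1173, 0.1095]
tool_rot: [-0.057, 0.998, -0.0, 0.0]
ft_force: [0.6, 0.6, 0.3]
grip_width: 0.0869
```

```bash
python3 -m jog '[{"grip":255,"travel":[0,0,-0.1],"twist":0},{"grip":255,"travel":[0,0,0],"twist":0},{"grip":255,"travel":[0,0,0],"twist":0},{"grip":255,"travel":[0,0,0],"twist":0},{"grip":255,"travel":[0,0,0],"twist":0},{"grip":255,"travel":[0,0,0],"twist":0},{"grip":255,"travel":[0,0,0],"twist":0},{"grip":255,"travel":[0,0,0],"twist":0}]' 20
```

```text
time: 14.35
position: [0.5216, 0.1173, 0.108]
tool_rot: [-0.058, 0.998, 0.0, -0.0]
ft_force: [-0.6, -0.4, 0.8]
grip_width: 0.031
```

```bash
python3 - <<'E'
from h import *
o,a=snap('scene','s6.png');b=camera('side');p=o['position'];print(p,o['grip_width'])
f=[]
for im,n in ((a,'scene'),(b,'side')):
    u,v=proj(p,n).astype(int); f.append(cv2.resize(im[v-60:v+60,u-50:u+50,::-1],None,fx=4,fy=4,interpolation=cv2.INTER_CUBIC))
cv2.imwrite('pics/p6.png',np.hstack(f))
E
```

```text
[0.52163871 0.11729216 0.10801761] 0.031011954170734726
```

View pics/p6.png

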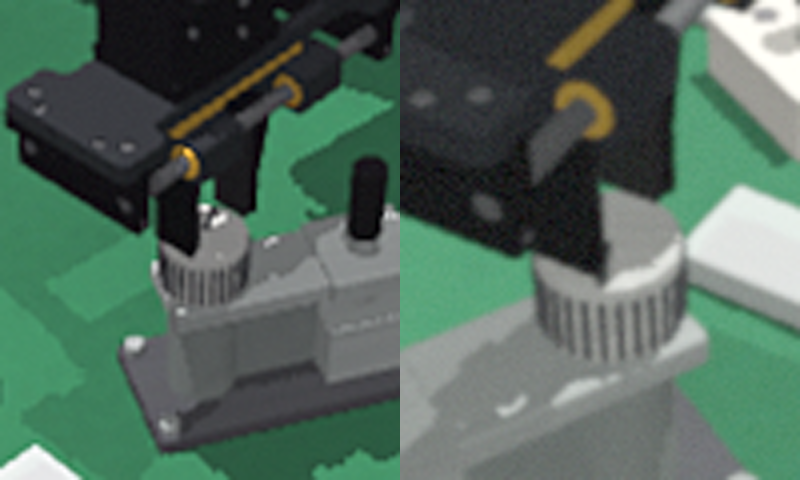

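```bash
python3 - <<'E'
from h import *
o=get_obs();p=o['position'];R=Ro.from_quat(o['tool_rot']).as_matrix();j=R[:,1];print(j)
for n,x0 in(('scene',0),('side',400)):
    u,v=proj(p,n).astype(int); g=lambda X:((proj(X,n)-[u-50,v-60])*4+[x0,0]).round().tolist()
    c=np.array([.5212,.1172,0])
    print(n,'captop',g(c+[0,0,.1115]),'capbot',g(c+[0,0,.0815]),'rim+x',g(c+[.022,0,.1115]),'-x',g(c+[-.022,0,.1115]),'+y',g(c+[0,.022,.1115]),'-y',g(c+[0,-.022,.1115]))
    for s in(1,-1): print(' tip',s,g(p+s*j*.0155-[0,0,.022]),'outer',g(p+s*j*.0305-[0,0,.022]),'z-0',g(p+s*j*.0155))
E
```

```text
[-1.15055684e-01  9.93359044e-01 -9.12178732e-06]
scene captop [203.0, 236.0] capbot [202.0, 281.0] rim+x [233.0, 259.0] -x [173.0, 213.0] +y [236.0, 216.0] -y [169.0, 255.0]
 tip 1 [223.0, 259.0] outer [243.0, 245.0] z-0 [225.0, 226.0]
 tip -1 [181.0, 291.0] outer [161.0, 306.0] z-0 [182.0, 257.0]
side captop [604.0, 235.0] capbot [608.0, 310.0] rim+x [546.0, 206.0] -x [664.0, 265.0] +y [555.0, 278.0] -y [650.0, 195.0]
 tip 1 [578.0, 331.0] outer [549.0, 363.0] z-0 [574.0, 276.0]
 tip -1 [633.0, 267.0] outer [659.0, 238.0] z-0 [631.0, 213.0]
```

The fingers passed over the cap: at TCP z 0.108 they closed to 31 mm without contact. So the tips are higher than the stated figure, and I'll find their height by touching the cap top gently.

```bash
for i in 1 2 3 4; do python3 -m jog '[{"grip":165,"travel":[0,0,-0.15],"twist":0},{"grip":165,"travel":[0,0,0],"twist":0}]' | egrep -v 'tool|time'; done
```

```text
position: [0.5215, 0.1172, 0.1063]
ft_force: [0.3, -0.1, 1.0]
grip_width: 0.0287
position: [0.5215, 0.1173, 0.1048]
ft_force: [-0.0, 0.5, 0.4]
grip_width: 0.0303
position: [0.5215, 0.1173, 0.1033]
ft_force: [0.0, 0.0, 0.6]
grip_width: 0.0306
position: [0.5218, 0.1173, 0.1021]
ft_force: [-0.7, 0.0, 1.1]
grip_width: 0.0303
```

```bash
python3 -m jog '[{"grip":165,"travel":[0,0,-0.2],"twist":0},{"grip":165,"travel":[0,0,0],"twist":0}]' | egrep -v 'tool|time'; python3 - <<'E'
from h import *
o,a=snap('scene','s7.png');b=camera('side');p=o['position'];print(p,o['grip_width'],o['moment'])
f=[]
for im,n in ((a,'scene'),(b,'side')):
    u,v=proj(p,n).astype(int); f.append(cv2.resize(im[v-40:v+40,u-40:u+40,::-1],None,fx=5,fy=5,interpolation=cv2.INTER_CUBIC))
cv2.imwrite('pics/p7.png',np.hstack(f))
E
```

```text
position: [0.5219, 0.1173, 0.1019]
ft_force: [-3.1, 0.3, 13.6]
grip_width: 0.031
[0.52194131 0.11729854 0.10193371] 0.031022302831161128 [-0.00440485  0.59872924  0.02767661]
```

View pics/p7.png

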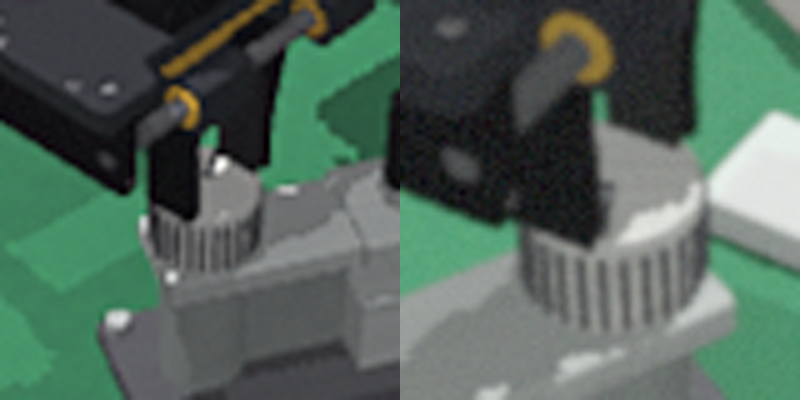

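Contact at TCP z 0.102 puts the tips at about 0.112 m, roughly 10 mm behind the TCP. I'll rise, open, and go about 14 mm lower beside the cap.

```bash
python3 -m jog '[{"grip":165,"travel":[0,0,1],"twist":0},{"grip":0,"travel":[0,0,1],"twist":0},{"grip":0,"travel":[0,0,0],"twist":0},{"grip":0,"travel":[0,0,0],"twist":0},{"grip":0,"travel":[0,0,0],"twist":0},{"grip":0,"travel":[0,0,0],"twist":0},{"grip":0,"travel":[0,0,0],"twist":0},{"grip":0,"travel":[0,0,0],"twist":0}]'; python3 -m jog '[{"grip":0,"travel":[0,0,-1],"twist":0},{"grip":0,"travel":[0,0,-0.8],"twist":0},{"grip":0,"travel":[0,0,0],"twist":0}]'; python3 -m jog '[{"grip":0,"travel":[0,0,-0.5],"twist":0},{"grip":0,"travel":[0,0,0],"twist":0}]'
```

```text
time: 16.35
position: [0.5215, 0.1173, 0.1198]
tool_rot: [-0.058, 0.998, 0.0, -0.0]
ft_force: [-0.6, -0.8, 0.3]
grip_width: 0.0788
time: 16.65
position: [0.5204, 0.1172, 0.1004]
tool_rot: [-0.058, 0.998, 0.0, -0.002]
ft_force: [-0.2, 0.5, -0.2]
grip_width: 0.0864
time: 16.85
position: [0.5213, 0.1172, 0.0964]
tool_rot: [-0.058, 0.998, 0.0, -0.001]
ft_force: [-0.3, -0.6, -0.2]
grip_width: 0.087
```

```bash
python3 -m jog '[{"grip":0,"travel":[0,0,-0.4],"twist":0},{"grip":0,"travel":[0,0,0],"twist":0}]'
```

```text
time: 17.05
position: [0.5215, 0.1173, 0.0927]
tool_rot: [-0.058, 0.998, 0.0, -0.0]
ft_force: [-0.1, 0.0, -0.5]
grip_width: 0.0867
```

```bash
python3 -m jog '[{"grip":0,"travel":[0,0,-0.4],"twist":0},{"grip":0,"travel":[0,0,0],"twist":0}]';  python3 -m jog '[{"grip":255,"travel":[0,0,0],"twist":0},{"grip":255,"travel":[0,0,0],"twist":0},{"grip":255,"travel":[0,0,0],"twist":0},{"grip":255,"travel":[0,0,0],"twist":0},{"grip":255,"travel":[0,0,0],"twist":0},{"grip":255,"travel":[0,0,0],"twist":0},{"grip":255,"travel":[0,0,0],"twist":0},{"grip":255,"travel":[0,0,0],"twist":0}]' 20
```

```text
time: 17.25
position: [0.5214, 0.1172, 0.0887]
tool_rot: [-0.058, 0.998, 0.0, -0.0]
ft_force: [-0.9, -1.6, -0.4]
grip_width: 0.087
time: 18.05
position: [0.5216, 0.1173, 0.0891]
tool_rot: [-0.058, 0.998, 0.0, -0.0]
ft_force: [-1.1, 0.3, 0.2]
grip_width: 0.0436
```

Gripped at 43.6 mm. Now screwing down.

```bash
python3 -m jog '[{"grip":255,"travel":[0,0,0],"twist":0},{"grip":255,"travel":[0,0,-0.01],"twist":-8},{"grip":255,"travel":[0,0,-0.01],"twist":-8},{"grip":255,"travel":[0,0,-0.01],"twist":-8},{"grip":255,"travel":[0,0,-0.01],"twist":-8},{"grip":255,"travel":[0,0,-0.01],"twist":-8},{"grip":255,"travel":[0,0,-0.01],"twist":-8},{"grip":255,"travel":[0,0,-0.01],"twist":-8}]'; python3 - <<'E'
from h import *
o=get_obs(); print(o['q'][5],o['moment'],o['ft_force'],o['position'],Ro.from_quat(o['tool_rot']).as_matrix()[:2,1]);camera('side')
E
```

```text
time: 18.85
position: [0.5213, 0.1164, 0.0884]
tool_rot: [0.42, 0.908, -0.001, -0.0]
ft_force: [-1.2, -2.3, 1.8]
grip_width: 0.0434
-0.6911873991310937 [-0.57351742  0.16300212  0.09587559] [-1.1920297  -2.32695355  1.79288855] [0.52130312 0.11635987 0.08843207] [0.76212864 0.6474231 ]
```

```bash
python3 -m jog '[{"grip":255,"travel":[0,0,-0.01],"twist":-8},{"grip":255,"travel":[0,0,-0.01],"twist":-8},{"grip":255,"travel":[0,0,-0.01],"twist":-8},{"grip":255,"travel":[0,0,-0.01],"twist":-8},{"grip":255,"travel":[0,0,-0.01],"twist":-8},{"grip":255,"travel":[0,0,-0.01],"twist":-8}]'; python3 -c "
from h import *
o=get_obs(); print(o['q'][5],o['moment'])"
python3 -m jog '[{"grip":255,"travel":[0,0,-0.01],"twist":-8},{"grip":255,"travel":[0,0,-0.01],"twist":-8},{"grip":255,"travel":[0,0,-0.01],"twist":-8},{"grip":255,"travel":[0,0,-0.01],"twist":-8}]'; python3 -c "
from h import *
o=get_obs(); print(o['q'][5],o['moment'])"
```

```text
time: 19.5
position: [0.5204, 0.1161, 0.0879]
tool_rot: [0.752, 0.659, -0.002, -0.0]
ft_force: [-3.4, -4.3, 4.1]
grip_width: 0.0434
0.14402914896601393 [-0.86881963  0.4675687   0.05654173]
time: 19.9
position: [0.5198, 0.1163, 0.0875]
tool_rot: [0.904, 0.426, -0.002, -0.0]
ft_force: [-2.6, -3.5, 4.1]
grip_width: 0.0435
0.7025637521366757 [-0.75858817  0.6957544   0.02025685]
```

```bash
python3 -m jog '[{"grip":255,"travel":[0,0,-0.01],"twist":-8},{"grip":255,"travel":[0,0,-0.01],"twist":-8},{"grip":255,"travel":[0,0,-0.01],"twist":-8}]'; python3 -c "
from h import *
o=get_obs(); print(o['q'][5],o['moment'])"
python3 -m jog '[{"grip":255,"travel":[0,0,-0.01],"twist":-8},{"grip":255,"travel":[0,0,-0.01],"twist":-8},{"grip":255,"travel":[0,0,-0.01],"twist":-8}]'; python3 -c "
from h import *
o=get_obs(); print(o['q'][5],o['moment'])"
```

```text
time: 20.2
position: [0.521, 0.1174, 0.0874]
tool_rot: [0.973, 0.23, -0.001, 0.0]
ft_force: [-0.4, 1.9, 3.8]
grip_width: 0.0433
1.1194472582469246 [0.11063712 0.18997326 0.60293813]
time: 20.5
position: [0.523, 0.1173, 0.0875]
tool_rot: [1.0, 0.023, 0.002, 0.0]
ft_force: [-0.4, -0.3, 3.7]
grip_width: 0.0434
1.5382625119793178 [-0.21860165 -0.01804921  0.72673806]
```

The moment rose from 0.02 to 0.6–0.73 N m and stays there, so the cap is on its stop and the gripper is slipping. I'll dwell briefly, then back off.

```bash
python3 -m jog '[{"grip":255,"travel":[0,0,0],"twist":-4},{"grip":255,"travel":[0,0,0],"twist":0},{"grip":255,"travel":[0,0,0],"twist":0}]'; python3 -c "
from h import *
o=get_obs(); print(o['q'][5],o['moment']); snap('scene','a8.png')"
python3 -m jog '[{"grip":255,"travel":[0,0,0.01],"twist":4}]'; python3 -c "
from h import *
o=get_obs(); print(o['q'][5],o['moment'])"
python3 -m jog '[{"grip":255,"travel":[0,0,0.01],"twist":4}]'; python3 -c "
from h import *
o=get_obs(); print(o['q'][5],o['moment'])"
```

```text
time: 20.8
position: [0.523, 0.1171, 0.0875]
tool_rot: [1.0, -0.01, 0.002, 0.0]
ft_force: [1.1, -1.7, 5.2]
grip_width: 0.0434
1.6039645194481695 [-0.3065662   0.00384434  0.39391804]
time: 20.95
position: [0.523, 0.1173, 0.0875]
tool_rot: [1.0, 0.024, 0.001, -0.0]
ft_force: [1.9, -0.4, 4.4]
grip_width: 0.0431
1.5344443523940499 [-0.23661909 -0.08892184 -0.04690542]
time: 21.05
position: [0.523, 0.1174, 0.0875]
tool_rot: [0.998, 0.059, 0.001, -0.0]
ft_force: [2.3, 0.5, 4.1]
grip_width: 0.0436
1.4636719318865967 [-0.07663393 -0.10211844 -0.08264217]
```

```bash
python3 -m jog '[{"grip":255,"travel":[0,0,0.01],"twist":8},{"grip":255,"travel":[0,0,0.01],"twist":8},{"grip":255,"travel":[0,0,0.01],"twist":8},{"grip":255,"travel":[0,0,0.01],"twist":8},{"grip":255,"travel":[0,0,0.01],"twist":8},{"grip":255,"travel":[0,0,0.01],"twist":8},{"grip":255,"travel":[0,0,0.01],"twist":8}]'; python3 -m jog '[{"grip":255,"travel":[0,0,0.01],"twist":8},{"grip":255,"travel":[0,0,0.01],"twist":8},{"grip":255,"travel":[0,0,0],"twist":8},{"grip":255,"travel":[0,0,0],"twist":5},{"grip":255,"travel":[0,0,0],"twist":0},{"grip":255,"travel":[0,0,0],"twist":0},{"grip":255,"travel":[0,0,0],"twist":0}]'; python3 - <<'E'
from h import *
o,a=snap('scene','s9.png');b=camera('side');print(o['q'],o['moment'],o['ft_force'])
print([(np.round(r['at'],3),r['p']) for r in search_frame('cutter','scene')[:3]])
f=[]
for im,n in ((a,'scene'),(b,'side')):
    u,v=proj([.535,.15,.1],n).astype(int); f.append(cv2.resize(im[v-60:v+60,u-50:u+50,::-1],None,fx=4,fy=4,interpolation=cv2.INTER_CUBIC))
    print(n,u-50,v-60,[((proj([.5535,.196,z],n)-[u-50,v-60])*4).round() for z in(.08,.13)])
cv2.imwrite('pics/p9.png',np.hstack(f))
E
```

```text
time: 21.75
position: [0.5217, 0.1193, 0.0881]
tool_rot: [0.853, 0.521, 0.001, -0.002]
ft_force: [-0.7, 6.0, 5.9]
grip_width: 0.0431
time: 22.45
position: [0.5205, 0.1195, 0.0884]
tool_rot: [0.697, 0.717, 0.001, -0.002]
ft_force: [-2.7, 5.5, 8.2]
grip_width: 0.0434
[ 0.01392378  0.59154081  1.7690209   0.0057628   0.78267747 -0.01733059] [ 1.09436991  0.34103306 -0.05973693] [-2.65140594  5.47330913  8.24985558]
[(array([ 0.505, -0.285,  0.078]), 0.89), (array([ 0.463, -0.146,  0.08 ]), 0.83), (array([ 0.695, -0.204,  0.081]), 0.77)]
scene 306 120 [array([293., 251.]), array([301., 174.])]
side 207 256 [array([ 51., 359.]), array([ 27., 230.])]
```

View pics/p9.png

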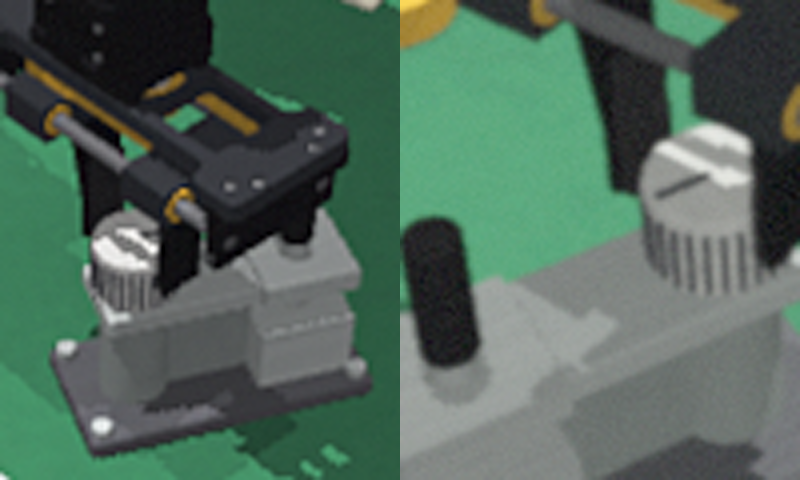

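```bash
python3 - <<'E'
from h import *
o=np.load('o1.npy',allow_pickle=True).item()
a=onz(299,251,.113,'wrist',o);b=onz(312,260,.113,'wrist',o);d=a-b;p0=np.arctan2(d[1],d[0])
g=lambda x,y:onz(207+(x-400)/4,256+y/4,.112,'side')
a=g(657,195);b=g(705,178);d=a-b;p1=np.arctan2(d[1],d[0])
print(p0,p1,(p1-p0+np.pi)%(2*np.pi)-np.pi, get_obs()['joint_velocities'].round(3))
E
```

```text
2.1109068349705007 1.1161361683373803 -0.9947706666331202 [ 0.001 -0.    -0.001  0.     0.     0.001]
```

The index bar turned a net −0.99 rad. With a final angle near 1.55, that implies a start of about 2.54 rad, which matches where the stop was felt. Handing in.

```bash
python3 -c "
from rig import *
print(hand_in())"
```

```text
the job is handed in; nothing more can be done
None
```

I handed the job in with the cutter standing in its socket and the cap backed off about a quarter turn, still held in the gripper. No verdict came back.

- **Cutter:** I took the tallest cutter from the middle hole of the tray and lowered it through the eye. It touched the socket floor at the expected height with about 7 N of push, and I released it. The last pictures show it upright in the eye. The cutter search on that final picture returned only the blue look-alikes in its top three, so this check is by eye.
- **Screwing down:** I turned the cap clockwise until the twisting moment jumped from about 0.02 to 0.6–0.7 N m and the gripper slipped round it, which is the stop.
- **Backing off:** The cap is now about 1.55 rad from the stop, worked out from the wrist joint and where the moment reversed. The direction of the index bar agrees with that figure. The grip is set to 20 N on a measured width of 43 mm, and the arm is still.
- **Tip reach:** The first try at gripping the cap closed in the air above it. The fingertips turned out to end about 10 mm behind the TCP, not 22 mm ahead as stated. I found this by touching the cap top with about 14 N, then gripped lower.
- **Bystanders:** I felt no contact with the other things on the table, but I did not measure their positions again at the end.
- **Side load:** At the end there is a force of about 10 N between the gripper and the cap, from a small misalignment.

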